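# Close the last flap and hold the carton for taping

## Task

Get the packed carton ready for a colleague to tape shut: fold its last open flap down flat, slide the carton so that its whole far side sits square against the aluminium backstop, and then keep it there with one diagonal push, down on the closed flap and towards the backstop, firmly enough to hold the flap shut and the carton tight against both backstop and table. Finish while still holding that push - do not let go - without crushing or tipping the carton, and leave the other things on the table where they are.

Things in the scene. Friction and masses are not known exactly. Their poses are not given: they have to be found in the camera images.
- carton: Brown carton, 140 (its x) x 180 (y) x 90 mm, rigid walls, 0.27-0.47 kg, loose. Origin: centre of underside. +x: far side, goes against the backstop; -x: near side, has the open flap (other flaps shut). Bottom slides easily (friction 0.2-0.3; fingertip on board 0.5 or more): can be dragged by pressing on the shut top. Firm hold: 6-12 N down and 3-6 N on the backstop at once; over 60 N crushes it.
- flap (a joint): Angle of the open flap, a stiff board 69 x 178 x 4 mm hinged on the near top edge: 0 shut, flat, its top 90 mm above the table, level with the far flap; pi/2 straight up; starts at 1.6 to 2.1 (over pi/2 leans out over the near side). The crease is springy: let go, it opens again to 1.6 or more; holding it shut 45 mm from the crease takes about 2 N.
- carton_near_top (a point): The crease (hinge line) of the open flap, at its middle: on the carton's near top edge, 70 mm from the carton's centre and 86 mm above its underside. The crease runs along the carton's y.
- flap_edge (a point): Middle of the free edge of the open flap, 69 mm from the crease.
- backstop: Backstop: a bare aluminium angle screwed to the table, 420 mm long (its y), standing 60 mm high, 5 mm thick; the foot with screws runs 60 mm away behind it. Origin: on the table, in the plane of the flat face that the carton goes against, at mid-length. +x points away from the carton, into the backstop, so the carton's side is at -x. It is in a different place and at a different angle each time.
- table: The white laminate packing table, top at z = 0.
- mug: Bystander: white mug, 80 mm wide plus its handle, 95 mm high, beside the carton's path. Origin: centre of underside, as for all bystanders.
- tumbler: Bystander: glass tumbler, 74 mm wide, 105 mm high, beside the carton's path; it and the mug may swap places.
- beer_glass: Bystander: tall footed glass, 72 mm wide, 190 mm high.
- jar: Bystander: green glass jar with steel cap, 72 mm wide, 85 mm high.
- bowl: Bystander: blue bowl, 124 mm wide, 55 mm high.
- small_carton: Bystander: small carton already taped, 85 by 110 by 58 mm.
- tape_gun: Bystander: tape dispenser lying on its side, about 160 by 150 by 55 mm.
There are look-alikes about, which are no part of the job. Leave any turquoise look-alike of the carton alone.

How it is judged:
By the outcome, as a careful person would: the job done as asked, in the order asked, and still so for the second after the job is handed in, while the arm keeps its last pose, push and grip.
It also fails if it takes over 45 s, if anything falls off the work surface, if the arm or the gripper's body presses on something with over 40 N, if the wrist force passes 120 N, or if a joint passes its speed limit or range.

## Robot

A 6-joint arm with a two-finger parallel gripper is mounted at the origin on the work surface. World frame = base frame: x ahead of the robot, y to its left, z up, the work surface at z = 0. Lengths are in mm, angles in rad, forces in N, time in s.
With the tool pointing down it reaches from about 350 to 850 mm from the base axis. Payload 8.1 kg.
Tool frame: the origin (TCP) lies midway between the tips of the shut fingers; the grasp point (between the pads) lies 19 mm behind it; z points along the fingers, x is the direction in which the jaws open and shut, and the axes are right-handed (so a half turn about z gives the same grasp; the last joint's range is limited). The gripper opens to 85 mm and grips with 20 to 120 N. Pads are 22 mm wide; open, the fingers measure 114 mm over their backs; the gripper's body (76 mm by 85 mm) begins 54 mm behind the grasp point. The pads swing forward as they close: fully open they stand 13 mm farther back than shut.
Start: joints at [1.046, 0.13, 1.488, -0, 1.523, -0.085], TCP at [255.435, 542.916, 231.292] pointing down, gripper open.
Joint ranges: [-2.96, 2.96], [-0.89, 2.26], [0.02, 2.5], [-1.34, 4.48], [0, 2.73], [-2.66, 2.66]. Speed limits (rad/s): [2.39, 2.39, 2.79, 3.14, 3.14, 3.14].

## Interface

Orientations are given as a 3x3 rotation matrix whose columns are the frame's x, y, z axes.
In Python, from plant import ctrl gives the robot as it stands. The module is installed in compiled form; this text tells all that it offers.
- The arm moves only by the tool step_arm, never from a script. Its argument "commands" is a list of rows, each a list of 2 entries, a list of its own where there are three numbers: the shift along the tool's x, y, z in mm, then the turn about the tool's z in degrees. A call has 1 to 10 rows; each row shifts and turns the commanded pose from where the row before left it, along the tool's axes as they then stand; what a row does not reach is not made up. A row lasts 1/8 s, in which the tool goes at most 62.5 mm and 10.7 degrees, less where a joint would pass 70% of its speed; a pose out of reach is approached as far as the arm can. A call is refused whole if a number of a shift passes 62.5 or a number of a turn 10.7, either way. A call with a gripper value outside its range is refused whole. "gripper" is the finger opening in mm, from 0 to 85.4, set as the call begins (left out, the last holds). The fingers move at their own pace and stop on an object; "grip_force" is the grip in N (left out, the last holds). Time passes only in rows, so rows that do not move let the fingers close. It gives the time, the measured TCP pose, the force and the opening at its end, in the units of the state.
- ctrl.read_state(): the state, without advancing time (a new reading comes with each control period).
- ctrl.camera(name): name is "scene" or "top" or "wrist"; returns a dict with "frame" (400x640x3 uint8, red, green, blue), "vertical_fov" (degrees; the focal length in pixels is half the picture's height over the tangent of half this angle, whatever the lens; pixels are square), "cx", "cy" (the principal point, pixels), "eye" and "orientation" of the camera in the world; the wrist camera has in their place "mount" (4x4, takes a point from camera to tool coordinates, whose origin is the TCP and whose axes are the tool frame's). Camera axes: x right, y down, z forward; pixel columns grow to the right and rows downward; lengths in mm; the calibration is good to about 2 mm. A picture is of the moment at which its call begins: read the wrist's pose just before it. There is no depth.
- ctrl.hand_in(): hands the job in, once; it reports no verdict.
Trained networks look in the newest picture that a camera, given by its name, has taken for a name from the list of things; names that differ only in an ending like _2 or _b are one class to them, and where a whole thing is asked for, a point or a joint stands for the part that bears it (a point fixed in the world has none). Each returns a list of dicts, best first, with "p" (0 to 1); they miss things now and then, are a little off and sometimes report something else, mostly with a low value. They report only what shows in the picture. A call takes as long as a camera call. They do not tell look-alikes from the thing itself.
- ctrl.spot_in(camera, thing): "position" ([x, y, z] in mm, in world coordinates, good to about 4 mm: the middle of the surface that is visible of it).
The state is a dict: "time": time; "qpos": joint angles; "joint_vel": joint speeds; "effort": joint torques, N m; "tcp_pos": TCP position; "tcp_rot": TCP orientation; "wrist_force": force on the tool from outside, world axes, zero at the start; "torque": the same for the moment, N m; "opening": finger opening in mm.
Only numpy, scipy, OpenCV 4.12 (cv2) and the standard library are available. Lean on these libraries where they do the work, as an engineer would, in place of code of your own. Each camera call takes 0.05 s, during which the arm holds its last target.

## Working session

There is one attempt and no reset: what is moved stays moved. The work goes in short steps, Python scripts to look and compute and a tool call to move; the robot and the scene stay as the last step left them, time stands still between calls to the robot, and variables do not carry over. Pictures are saved under pics/ and viewed, and the job is handed in when it is done.

Besides the shell and the picture viewer there is one more tool, called after ">>>" as a command line: name --argument value ..., lists and objects as JSON in quotes. step_arm: Moves the arm, as the interface text tells. Its arguments: {"type":"object","properties":{"commands":{"type":"array","items":{"type":"array"}},"gripper":{"type":"number"},"grip_force":{"type":"number"}},"required":["commands"]}

```bash
mkdir -p pics; ls; python3 - <<'E'
from plant import ctrl
import cv2,json,numpy as np
s=ctrl.read_state(); print({k:np.round(v,3).tolist() for k,v in s.items()})
for n in ("scene","top","wrist"):
    c=ctrl.camera(n); cv2.imwrite(f"pics/{n}0.png",c["frame"][:,:,::-1])
    print(n,{k:np.round(v,3).tolist() for k,v in c.items() if k!="frame"})
    if n!="wrist":
        for t in ("carton","flap","carton_near_top","flap_edge","backstop","mug","tumbler","beer_glass","jar","bowl","small_carton","tape_gun"):
            print(n,t,[(np.round(d["position"],0).tolist(),round(d["p"],2)) for d in ctrl.spot_in(n,t)])
E
```

```text
pics
{'time': 0.0, 'qpos': [1.046, 0.131, 1.489, -0.0, 1.523, -0.085], 'joint_vel': [0.0, -0.001, -0.001, -0.0, 0.001, 0.001], 'effort': [0.001, -56.938, -50.057, -0.0, 0.014, -0.0], 'tcp_pos': [255.148, 542.42, 230.218], 'tcp_rot': [[0.426, 0.905, -0.001], [0.905, -0.426, -0.002], [-0.002, -0.0, -1.0]], 'wrist_force': [0.245, 0.053, -0.224], 'torque': [0.066, 0.013, 0.026], 'opening': 85.519}
scene {'vertical_fov': 42.472, 'cx': 314.643, 'cy': 207.99, 'eye': [1173.212, 1016.653, 1240.495], 'orientation': [[-0.835, 0.374, -0.404], [0.55, 0.574, -0.607], [0.005, -0.729, -0.685]]}
scene carton [([726.0, -297.0, 90.0], 0.84), ([596.0, 140.0, 87.0], 0.69)]
scene flap [([519.0, 137.0, 122.0], 0.94), ([738.0, -304.0, 92.0], 0.74)]
scene carton_near_top [([720.0, -296.0, 88.0], 0.9), ([593.0, 137.0, 88.0], 0.61), ([514.0, 135.0, 122.0], 0.47), ([341.0, 295.0, 31.0], 0.23)]
scene flap_edge [([520.0, 138.0, 124.0], 0.74), ([745.0, 62.0, 9.0], 0.72), ([739.0, -301.0, 90.0], 0.64)]
scene backstop [([742.0, 62.0, 8.0], 0.74), ([595.0, 138.0, 88.0], 0.34)]
scene mug [([681.0, 354.0, 57.0], 0.79),
[... 769 characters left out ...]
([738.0, -302.0, 89.0], 0.64), ([419.0, 36.0, -1.0], 0.51)]
top backstop [([731.0, 30.0, 4.0], 0.89)]
top mug [([689.0, 348.0, 50.0], 0.91)]
top tumbler [([535.0, -186.0, 39.0], 0.71), ([503.0, 437.0, 60.0], 0.53)]
top beer_glass [([366.0, -423.0, 194.0], 0.7)]
top jar [([512.0, -423.0, 86.0], 0.64), ([733.0, 31.0, 4.0], 0.39)]
top bowl [([361.0, 312.0, 22.0], 0.79), ([504.0, 440.0, 59.0], 0.64)]
top small_carton [([504.0, 441.0, 61.0], 0.77)]
top tape_gun [([367.0, -278.0, 50.0], 0.94), ([511.0, 128.0, 124.0], 0.37)]
wrist {'vertical_fov': 63.944, 'cx': 319.418, 'cy': 203.5, 'mount': [[1.0, 0.0, -0.0, 0.11], [-0.0, 0.95, 0.313, -80.128], [0.0, -0.313, 0.95, -141.944], [0.0, 0.0, 0.0, 1.0]]}
```

View pics/scene0.png

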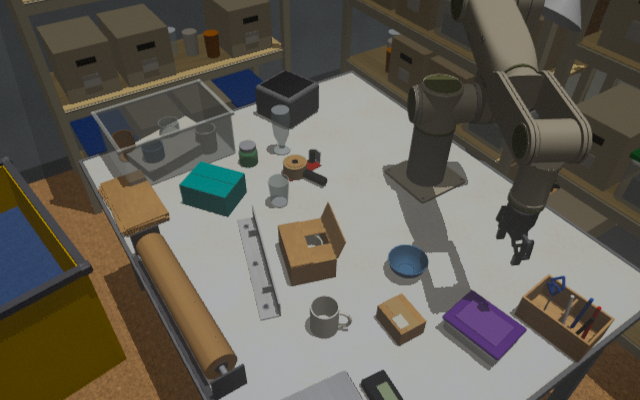

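View pics/top0.png

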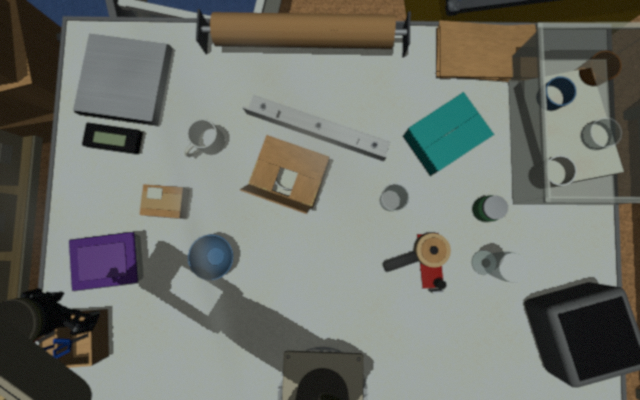

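View pics/wrist0.png

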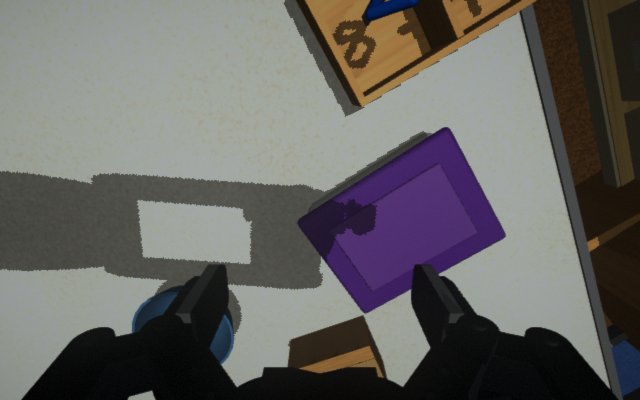

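The brown carton is at about top pixel (288,175) with its open flap at the lower left edge. The backstop runs from (247,103) to (388,153). I'll zoom in for its corners.

```bash
python3 - <<'E'
import cv2
a=cv2.imread("pics/top0.png")[85:225,225:405]; cv2.imwrite("pics/topz.png",cv2.resize(a,None,fx=4.2,fy=4.2,interpolation=cv2.INTER_CUBIC))
a=cv2.imread("pics/scene0.png")[195:330,225:365]; cv2.imwrite("pics/scenez.png",cv2.resize(a,None,fx=4.4,fy=4.4,interpolation=cv2.INTER_CUBIC))
E
```

```text
(no output)
```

View pics/topz.png

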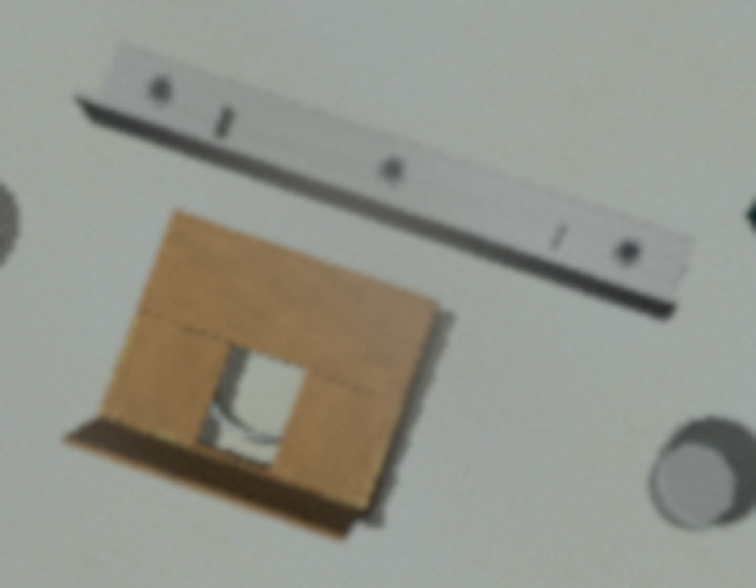

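View pics/scenez.png

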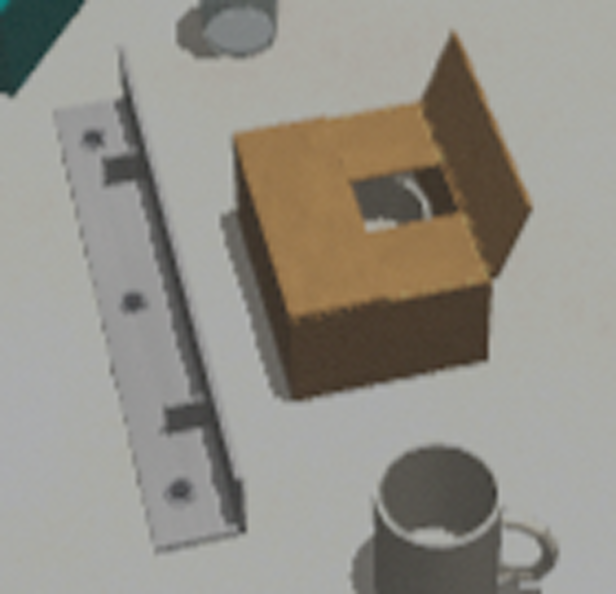

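```bash
cat > h.py <<'E'
import numpy as np,cv2
from plant import ctrl
CAL={'scene':(42.472,314.643,207.99,[1173.212,1016.653,1240.495],[[-0.835,0.374,-0.404],[0.55,0.574,-0.607],[0.005,-0.729,-0.685]]),
'top':(51.944,319.117,197.264,[422.507,-7.401,1160.926],[[0.027,-0.995,0.095],[-0.999,-0.025,0.026],[-0.023,-0.096,-0.995]])}
def get(n):
    v,cx,cy,e,R=CAL[n]; f=200/np.tan(np.radians(v/2)); U,_,V=np.linalg.svd(np.array(R)); return f,cx,cy,np.array(e),U@V
def ray(n,u,v,z):
    f,cx,cy,e,R=get(n); d=R@np.array([(u-cx)/f,(v-cy)/f,1]); return e+d*(z-e[2])/d[2]
def proj(n,p):
    f,cx,cy,e,R=get(n); q=R.T@(np.array(p,float)-e); return np.array([cx+f*q[0]/q[2],cy+f*q[1]/q[2]])
E
python3 - <<'E'
from h import *
def T(u,v,z): return ray('top',225+(u+.5)/4.2-.5,85+(v+.5)/4.2-.5,z)
def S(u,v,z): return ray('scene',225+(u+.5)/4.4-.5,195+(v+.5)/4.4-.5,z)
def rep(n,d): 
    for k,p in d.items(): print(n,k,p.round(1))
t=dict(fl=T(176,210,90),fr=T(438,300,90),nr=T(367,511,88),nl=T(103,416,88),bl=T(95,121,0),br=T(666,320,0),tl=T(78,97,60),tr=T(678,308,60))
rep('top',t)
s=dict(fl=S(290,317,90),fr=S(234,134,90),nr=S(421,101,88),nl=S(490,280,88),tl=S(243,480,60),tr=S(121,47,60),bl=S(243,533,0))
rep('scene',s)
for d in(t,s):
  for a,b in(('fl','fr'),('nl','nr'),('tl','tr'),('nl','fl'),('nr','fr')):
    w=d[b]-d[a]; print(a,b,np.linalg.norm(w).round(1),np.degrees(np.arctan2(w[1],w[0])).round(2))
w=t['br']-t['bl']; print(np.linalg.norm(w),np.degrees(np.arctan2(w[1],w[0])))
E
```

```text
top fl [689.3 165.2  90. ]
top fr [635.1  -2.6  90. ]
top nr [500.9  38.4  88. ]
top nl [556.6 206.4  88. ]
top bl [773.4 238.5   0. ]
top br [ 642.7 -157.5    0. ]
top tl [771.2 237.7  60. ]
top tr [ 639.3 -157.3   60. ]
scene fl [690.8 167.2  90. ]
scene fr [ 6.354e+02 -5.000e-01  9.000e+01]
scene nr [503.1  42.9  88. ]
scene nl [560.3 211.6  88. ]
scene tl [773.6 243.9  60. ]
scene tr [ 646.2 -155.2   60. ]
scene bl [774.8 241.    0. ]
fl fr 176.4 -107.91
nl nr 177.0 -108.34
tl tr 416.5 -108.46
nl fl 138.9 -17.26
nr fr 140.3 -16.98
fl fr 176.6 -108.3
nl nr 178.2 -108.72
tl tr 418.9 -107.71
nl fl 137.9 -18.8
nr fr 139.2 -18.14
416.9952604311702 -108.2690800558706
```

>>> step_arm --commands '[[[0, 0, 0], -7], [[-38.8, 40.2, 0], 0], [[-38.8, 40.2, 0], 0], [[-38.8, 40.2, 0], 0], [[-38.8, 40.2, 0], 0], [[-38.8, 40.2, 0], 0], [[-38.8, 40.2, 0], 0], [[-38.8, 40.2, 0], 0], [[-38.8, 40.2, 0], 0], [[0, 0, 0], 0]]' --gripper 0

```text
time: 2.6
tcp_pos: [465.4, 144.3, 231.4]
tcp_rot: [[0.317, 0.948, 0.001], [0.948, -0.317, -0.001], [-0.001, 0.001, -1.0]]
wrist_force: [0.3, 0.8, 0.1]
opening: -0.1
```

```bash
python3 - <<'E'
from h import *
s=ctrl.read_state(); print(s['time'],s['tcp_pos'],s['tcp_rot'],s['wrist_force'],s['opening'])
c=ctrl.camera('wrist'); cv2.imwrite('pics/wrist1.png',c['frame'][:,:,::-1])
p=s['tcp_pos'];n=np.array([.95,-.312]);t=np.array([.312,.95]);print('n,t',n@p[:2],t@p[:2])
# wrist project helper for flap edge at angles
M=c['mount'];f=200/np.tan(np.radians(c['vertical_fov']/2));R=np.array(s['tcp_rot'])
def pw(q):
    k=np.linalg.inv(M)@np.r_[R.T@(np.array(q)-p),1];return (c['cx']+f*k[0]/k[2],c['cy']+f*k[1]/k[2])
for th in(1.6,1.8,2.0,2.1):
    e=464+69*np.cos(th);z=86+69*np.sin(th)
    for tt in(195,284,373): 
        q=[*(e*n+tt*t),z];print(th,np.round(pw(q)),proj('top',q).round(1),proj('scene',q).round(1))
E
```

```text
2.6 [465.36410289 144.31851995 231.398337  ] [[ 3.17411790e-01  9.48287636e-01  5.61730387e-04]
 [ 9.48287604e-01 -3.17411285e-01 -8.34695370e-04]
 [-6.13231735e-04  7.97624114e-04 -9.99999494e-01]] [0.28287381 0.79260488 0.08868092] -0.11008278302114922
n,t 397.0685195238282 282.2961940527151
1.6 [209. 292.] [309.8 204.7] [321.2 201.5]
1.6 [322. 291.] [275.9 192.7] [329.2 220.8]
1.6 [435. 291.] [242.4 180.7] [337.9 241.8]
1.8 [208. 275.] [307.9 210. ] [325.3 201.1]
1.8 [322. 275.] [274.1 197.9] [333.5 220.4]
1.8 [436. 274.] [240.6 185.9] [342.4 241.3]
2.0 [208. 258.] [306.2 215.1] [329.3 201.5]
2.0 [322. 257.] [272.5 203. ] [337.6 220.7]
2.0 [436. 257.] [239.1 191.1] [346.6 241.5]
2.1 [209. 249.] [305.4 217.5] [331.1 201.9]
2.1 [322. 248.] [271.8 205.4] [339.5 221.1]
2.1 [435. 248.] [238.5 193.5] [348.6 241.9]
```

View pics/wrist1.png

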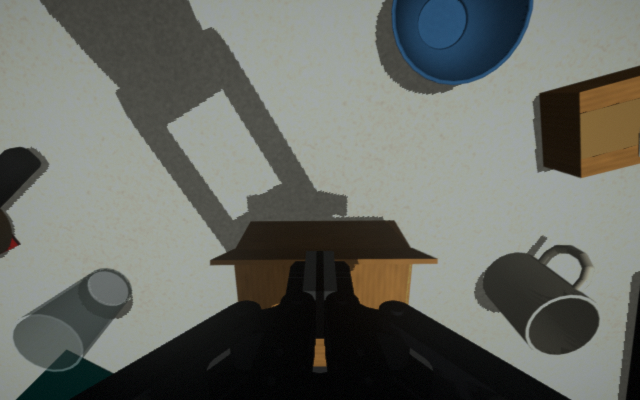

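The wrist view shows the flap's free edge level at row 262 (columns 211–438), so the flap is at about 1.93 rad and square to the tool. I'll go down on the near side and push the flap upright.

>>> step_arm --commands '[[[1.5, 0, 44], 0], [[1.5, 0, 44], 0], [[0, 0, 0], 0], [[0, 13, 0], 0], [[0, 13, 0], 0], [[0, 13, 0], 0], [[0, 13, 0], 0], [[0, 0, 0], 0]]'

```text
time: 3.65
tcp_pos: [515.4, 133.7, 143.4]
tcp_rot: [[0.313, 0.95, 0.0], [0.95, -0.313, -0.0], [0.0, 0.0, -1.0]]
wrist_force: [-0.3, 0.3, 0.5]
opening: -0.0
```

```bash
cat >> h.py <<'E'
n=np.array([.95,-.312]);t=np.array([.312,.95])
def st():
    s=ctrl.read_state();p=s['tcp_pos'];F=s['wrist_force'];print('T %.2f n %.1f t %.1f z %.1f | Fn %.2f Ft %.2f Fz %.2f'%(s['time'],n@p[:2],t@p[:2],p[2],n@F[:2],t@F[:2],F[2]));return s
def pic(cam,name,box=None,k=4):
    c=ctrl.camera(cam);a=c['frame'][:,:,::-1]
    if box: a=cv2.resize(a[box[1]:box[3],box[0]:box[2]],None,fx=k,fy=k,interpolation=cv2.INTER_CUBIC)
    cv2.imwrite('pics/'+name,a);return c
E
python3 -c "
from h import *
st();pic('scene','s2.png',(225,150,385,300))"
```

```text
T 3.65 n 447.9 t 287.8 z 143.4 | Fn -0.38 Ft 0.22 Fz 0.52
```

View pics/s2.png

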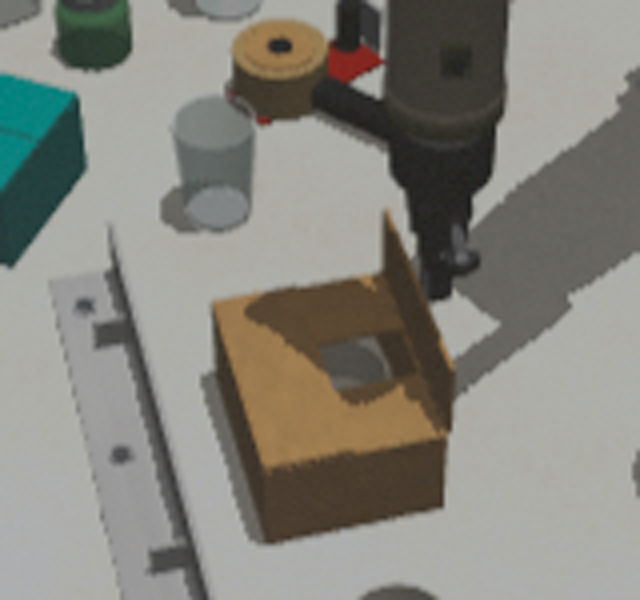

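The flap is now about vertical, with the finger behind it at scene pixel (335,218). Next I'll sweep it over and down.

>>> step_arm --commands '[[[0, 15, 1], 0], [[0, 15.5, 4], 0], [[0, 12.5, 8.5], 0], [[0, 10, 11], 0], [[0, 7, 13.5], 0], [[0, 3, 10], 0], [[0, 0, 0], 0]]'

```text
time: 4.58
tcp_pos: [573.2, 114.4, 93.7]
tcp_rot: [[0.312, 0.95, -0.003], [0.95, -0.312, -0.0], [-0.001, -0.002, -1.0]]
wrist_force: [-0.3, -0.5, 1.1]
opening: -0.0
```

```bash
python3 -c "
from h import *
st();pic('scene','s3.png',(225,150,385,300))"
```

```text
T 4.58 n 508.9 t 287.5 z 93.7 | Fn -0.15 Ft -0.60 Fz 1.06
```

View pics/s3.png

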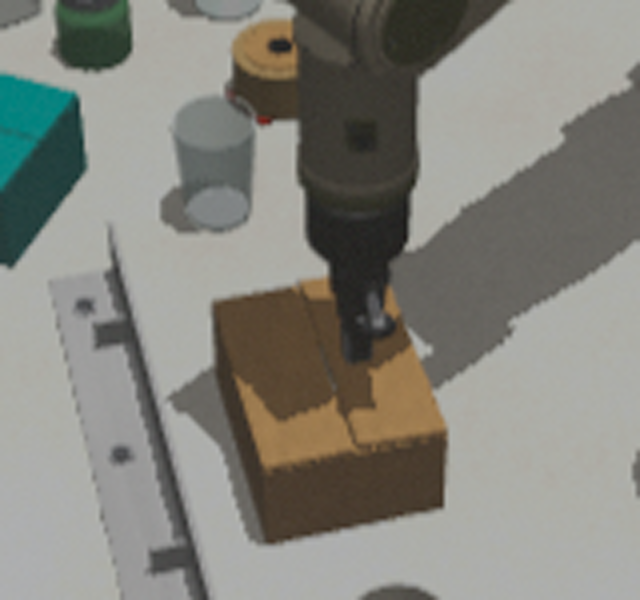

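The flap is down, almost flat, and the carton hasn't moved. I'll press in small increments to learn the stiffness.

>>> step_arm --commands '[[[-2, 0, 2], 0], [[0, 0, 1.5], 0], [[0, 0, 0.5], 0], [[0, 0, 0], 0]]'

```text
time: 5.12
tcp_pos: [573.8, 112.7, 91.6]
tcp_rot: [[0.312, 0.95, 0.001], [0.95, -0.312, 0.0], [0.0, 0.001, -1.0]]
wrist_force: [1.2, 0.0, 0.6]
opening: -0.2
```

```bash
python3 -c "
from h import *
st()"
```

```text
T 5.12 n 510.0 t 286.1 z 91.6 | Fn 1.11 Ft 0.38 Fz 0.64
```

>>> step_arm --commands '[[[0, 0, 1], 0], [[0, 0, 0.5], 0], [[0, 0, 0], 0]]'

```text
time: 5.5
tcp_pos: [573.7, 112.6, 90.0]
tcp_rot: [[0.312, 0.95, 0.0], [0.95, -0.312, -0.0], [0.0, 0.0, -1.0]]
wrist_force: [-0.0, -0.6, 2.9]
opening: 0.0
```

```bash
python3 -c "
from h import *
st()"
```

```text
T 5.50 n 509.9 t 286.0 z 90.0 | Fn 0.17 Ft -0.53 Fz 2.93
```

>>> step_arm --commands '[[[0, 0, 1], 0], [[0, 0, 0], 0], [[0, 0, 0], 0]]'

```text
time: 5.88
tcp_pos: [573.8, 112.7, 89.9]
tcp_rot: [[0.312, 0.95, 0.001], [0.95, -0.312, -0.0], [0.0, 0.001, -1.0]]
wrist_force: [-3.5, -1.0, 10.1]
opening: 0.0
```

>>> step_arm --commands '[[[0, 0, 1], 0], [[0, 0, 0], 0], [[0, 0, 0], 0]]'

```text
time: 6.25
tcp_pos: [573.9, 112.7, 89.8]
tcp_rot: [[0.312, 0.95, 0.001], [0.95, -0.312, -0.0], [0.0, 0.001, -1.0]]
wrist_force: [-6.9, -0.1, 17.3]
opening: 0.1
```

Vertical stiffness is about 7 N/mm. I'll ease back to about 11 N and drag the carton.

>>> step_arm --commands '[[[0, 0, -0.7], 0], [[0, 4, 0], 0], [[0, 4, 0], 0], [[0, 4, 0], 0]]'

```text
time: 6.75
tcp_pos: [584.7, 109.6, 89.8]
tcp_rot: [[0.312, 0.95, -0.001], [0.95, -0.312, 0.001], [0.001, -0.001, -1.0]]
wrist_force: [-7.9, 1.8, 14.4]
opening: 0.3
```

```bash
python3 -c "
from h import *
st();pic('top','t4.png',(225,85,405,225),4.2)"
```

```text
T 6.75 n 521.2 t 286.5 z 89.8 | Fn -8.03 Ft -0.78 Fz 14.42
```

View pics/t4.png

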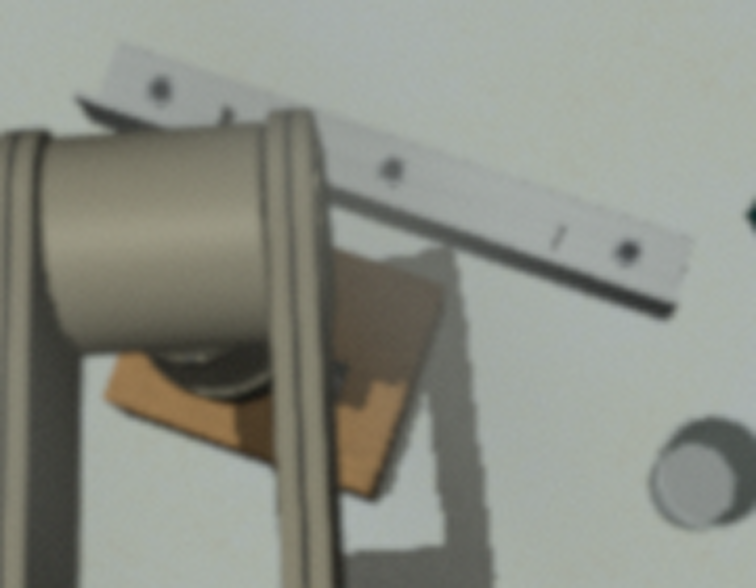

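>>> step_arm --commands '[[[0, 4, -0.3], 0], [[0, 4, 0], 0], [[0, 4, 0], 0], [[0, 4, 0], 0], [[0, 4, 0], 0], [[0, 4, 0], 0], [[0, 4, 0], 0], [[0, 0, 0], 0]]'

```text
time: 7.8
tcp_pos: [611.6, 100.6, 89.9]
tcp_rot: [[0.312, 0.95, -0.0], [0.95, -0.312, 0.001], [0.001, -0.0, -1.0]]
wrist_force: [-3.9, 1.0, 10.5]
opening: 0.1
```

```bash
python3 -c "
from h import *
st();pic('scene','s5.png',(225,150,385,300));pic('top','t5.png',(225,85,405,225),4.2)
st();pic('wrist','w5.png')"
```

```text
T 7.80 n 549.7 t 286.4 z 89.9 | Fn -4.00 Ft -0.31 Fz 10.49
T 7.90 n 549.7 t 286.4 z 89.9 | Fn -4.25 Ft 0.17 Fz 10.66
```

View pics/s5.png

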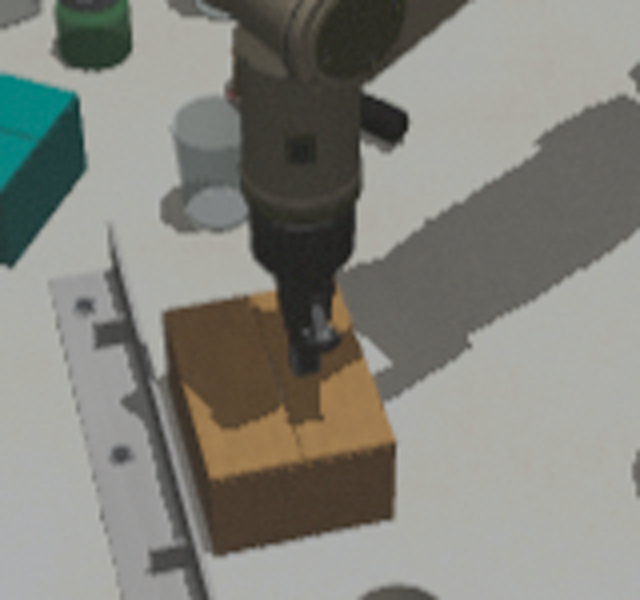

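View pics/t5.png

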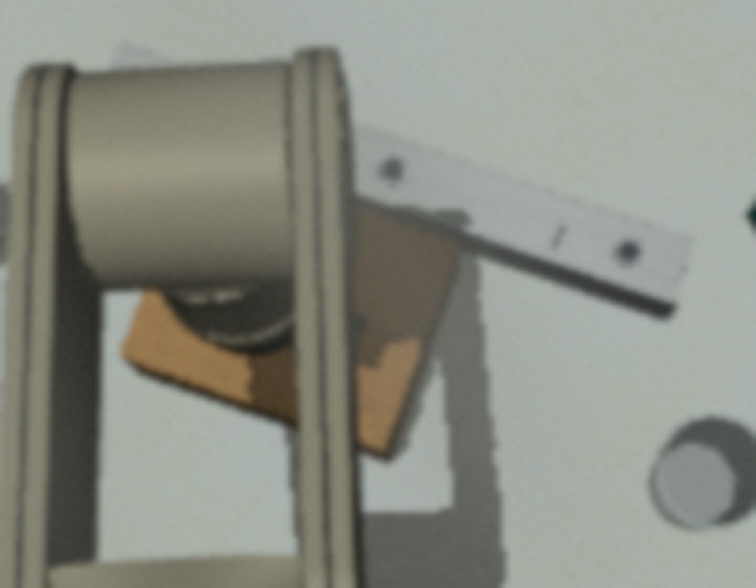

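View pics/w5.png

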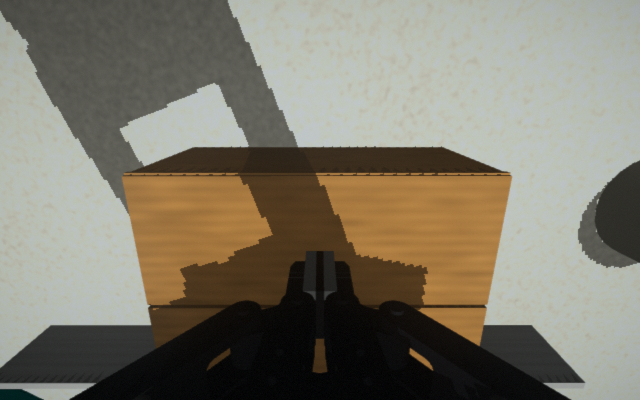

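The wrist view shows the near edge running from (123,172) to (511,175), with the backstop's top edge level at row 382. The carton is yawed only about 0.4°, and the gap is about 16 mm. I'll keep dragging.

>>> step_arm --commands '[[[0, 4, 0], 0], [[0, 4, 0], 0], [[0, 4, 0], 0], [[0, 2, 0], 0], [[0, 0, 0], 0]]'

```text
time: 8.57
tcp_pos: [624.7, 96.3, 89.9]
tcp_rot: [[0.312, 0.95, -0.0], [0.95, -0.312, 0.001], [0.001, -0.001, -1.0]]
wrist_force: [-5.5, 1.4, 11.7]
opening: 0.1
```

>>> step_arm --commands '[[[0, 1, 0], 0], [[0, 1, 0], 0], [[0, 0, 0], 0]]'

```text
time: 8.95
tcp_pos: [625.6, 96.0, 89.8]
tcp_rot: [[0.312, 0.95, -0.002], [0.95, -0.312, 0.001], [0.0, -0.003, -1.0]]
wrist_force: [-9.3, 3.8, 15.2]
opening: 0.1
```

```bash
python3 -c "
from h import *
st();pic('scene','s6.png',(225,150,385,300))
st();pic('wrist','w6.png')"
```

```text
T 8.95 n 564.4 t 286.4 z 89.8 | Fn -10.05 Ft 0.70 Fz 15.15
T 9.00 n 564.4 t 286.4 z 89.8 | Fn -10.45 Ft -1.01 Fz 15.40
```

View pics/s6.png

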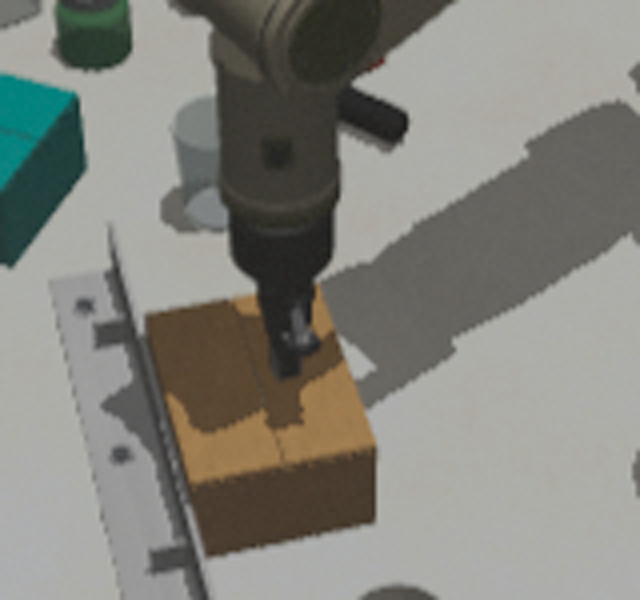

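View pics/w6.png

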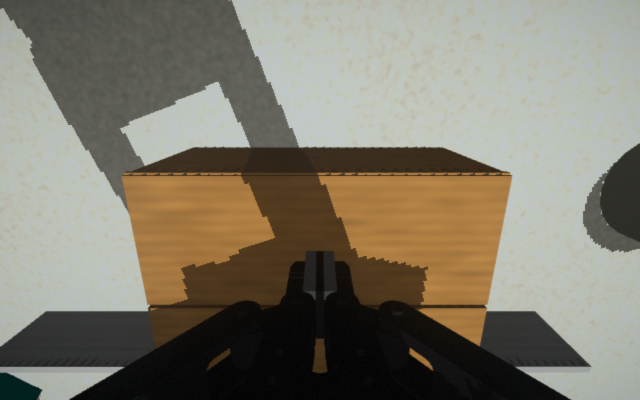

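```bash
cat > yaw.py <<'E'
import cv2,numpy as np,sys
M=np.array([[1,0,0,.11],[0,.95,.313,-80.128],[0,-.313,.95,-141.944]]);f=200/np.tan(np.radians(63.944/2));cx,cy=319.418,203.5
def tool(u,v,h): # point at height h above TCP (tool z=-h)
    d=M[:,:3]@np.array([(u-cx)/f,(v-cy)/f,1]);o=M[:,3];return o+d*(-h-o[2])/d[2]
def line(g,cols,r0,r1,sign,h):
    P=[]
    for c in cols:
        d=np.diff(g[r0:r1,c])*sign;i=int(np.argmax(d))
        if d[i]<12: continue
        w=np.clip(d[max(0,i-2):i+3],0,None);r=r0+.5+(w*np.arange(max(0,i-2),max(0,i-2)+len(w))).sum()/w.sum()
        P.append(tool(c,r,h)[:2])
    P=np.array(P);k=None
    for _ in range(4):
        k=np.polyfit(P[:,0],P[:,1],1);e=P[:,1]-np.polyval(k,P[:,0]);P=P[abs(e)<max(2*e.std(),.15)]
    return np.degrees(np.arctan(k[0])),k[1],len(P),e.std()
if __name__=='__main__':
  for fn in sys.argv[1:]:
    g=cv2.GaussianBlur(cv2.imread(fn),(3,1),0).astype(float).mean(2)
    full=list(range(8,140))+list(range(500,575))
    print(fn,'near edge',np.round(line(g,list(range(135,240))+list(range(325,500)),163,186,1,0),3))
    print('  seam',np.round(line(g,list(range(160,180))+list(range(430,480)),299,312,-1,0),3))
    top=[line(g,list(range(30,130))+list(range(505,560)),350,395,1,-30)]
    bot=[line(g,list(range(65,140))+list(range(505,520)),303,335,-1,-90)]
    print('  bs top',np.round(top,3),'bs bottom',np.round(bot,3))
E
python3 yaw.py pics/w5.png pics/w6.png
```

```text
pics/w5.png near edge [-1.0000e-03 -4.8208e+01  2.2600e+02  1.9000e-02]
  seam [-2.5000e-02  2.1916e+01  6.0000e+01  3.2000e-02]
  bs top [[-4.70000e-02  1.07013e+02  7.90000e+01  3.30000e-02]] bs bottom [[-2.70000e-02  1.07408e+02  9.00000e+01  2.00000e-02]]
pics/w6.png near edge [-7.8000e-02 -4.7354e+01  2.8000e+02  7.9500e-01]
  seam [8.0000e-03 2.1876e+01 6.1000e+01 2.3000e-02]
  bs top [[-2.6000e-02  9.2793e+01  1.3800e+02  3.2000e-02]] bs bottom [[3.000e-03 9.308e+01 9.000e+01 1.600e-02]]
```

Carton and backstop are parallel to within 0.05°. I'll push a bit more to confirm contact.

>>> step_arm --commands '[[[0, 1, -0.5], 0], [[0, 0, 0], 0], [[0, 0, 0], 0]]'

```text
time: 9.43
tcp_pos: [626.8, 95.6, 89.9]
tcp_rot: [[0.312, 0.95, -0.002], [0.95, -0.312, 0.001], [0.0, -0.002, -1.0]]
wrist_force: [-6.8, 2.3, 10.9]
opening: 0.3
```

```bash
python3 -c "
from h import *
for i in range(3): st();pic('wrist','w7.png')";python3 yaw.py pics/w7.png
```

```text
T 9.43 n 565.6 t 286.4 z 89.9 | Fn -7.15 Ft 0.12 Fz 10.85
T 9.47 n 565.6 t 286.4 z 89.9 | Fn -7.62 Ft 0.85 Fz 10.85
T 9.53 n 565.6 t 286.3 z 89.9 | Fn -7.50 Ft 0.41 Fz 11.31
pics/w7.png near edge [-8.0000e-03 -4.9486e+01  2.2900e+02  5.1000e-02]
  seam [1.6000e-02 2.0646e+01 5.9000e+01 3.5000e-02]
  bs top [[1.0000e-03 9.1426e+01 1.3900e+02 3.2000e-02]] bs bottom [[1.0000e-03 9.1886e+01 9.0000e+01 1.5000e-02]]
```

Contact is confirmed: the tip slid 1.2 mm on the board while the carton stayed put, and tip friction is about 0.68. I'll press harder for a moment to seat the carton. After that I'll relax into the hold window of about 10 N down and 5–6 N forward.

>>> step_arm --commands '[[[0, 0.5, 1], 0], [[0, 0, 0], 0], [[0, 0, 0], 0]]'

```text
time: 9.95
tcp_pos: [626.9, 95.6, 89.7]
tcp_rot: [[0.312, 0.95, -0.003], [0.95, -0.312, 0.001], [0.0, -0.003, -1.0]]
wrist_force: [-12.7, 3.2, 18.8]
opening: -0.1
```

>>> step_arm --commands '[[[0, -0.6, -0.5], 0], [[0, -0.3, -0.3], 0], [[0, 0, 0], 0], [[0, 0, 0], 0]]'

```text
time: 10.45
tcp_pos: [626.7, 95.6, 89.9]
tcp_rot: [[0.312, 0.95, -0.001], [0.95, -0.312, 0.001], [0.0, -0.001, -1.0]]
wrist_force: [-5.1, 2.2, 11.3]
opening: 0.1
```

```bash
python3 -c "
from h import *
for i in range(4): st();pic('wrist','w8.png')";python3 yaw.py pics/w8.png
```

```text
T 10.45 n 565.6 t 286.4 z 89.9 | Fn -5.49 Ft 0.49 Fz 11.25
T 10.50 n 565.6 t 286.4 z 89.9 | Fn -5.93 Ft -0.27 Fz 10.95
T 10.55 n 565.6 t 286.4 z 89.9 | Fn -6.13 Ft 0.45 Fz 10.42
T 10.60 n 565.6 t 286.4 z 89.9 | Fn -6.58 Ft -0.00 Fz 11.12
pics/w8.png near edge [-6.0000e-03 -4.9488e+01  2.4000e+02  5.5000e-02]
  seam [2.000e-03 2.066e+01 6.100e+01 2.000e-02]
  bs top [[-4.40e-02  9.13e+01  1.42e+02  3.30e-02]] bs bottom [[-4.9000e-02  9.1719e+01  9.0000e+01  2.1000e-02]]
```

>>> step_arm --commands '[[[0, 0, -0.1], 0], [[0, 0, 0], 0], [[0, 0, 0], 0], [[0, 0, 0], 0], [[0, 0, 0], 0], [[0, 0, 0], 0], [[0, 0, 0], 0], [[0, 0, 0], 0]]'

```text
time: 11.65
tcp_pos: [626.7, 95.6, 89.9]
tcp_rot: [[0.312, 0.95, -0.001], [0.95, -0.312, 0.001], [0.0, -0.001, -1.0]]
wrist_force: [-5.0, 2.2, 11.1]
opening: -0.3
```

```bash
python3 -c "
from h import *
for i in range(4): st();pic('wrist','w9.png')
pic('scene','s9.png',(225,150,385,300));st();pic('top','t9.png');st()";python3 yaw.py pics/w9.png
```

```text
T 11.65 n 565.6 t 286.4 z 89.9 | Fn -5.41 Ft 0.49 Fz 11.09
T 11.70 n 565.6 t 286.4 z 89.9 | Fn -5.37 Ft 0.37 Fz 10.07
T 11.75 n 565.6 t 286.4 z 89.9 | Fn -5.92 Ft 0.18 Fz 10.04
T 11.80 n 565.6 t 286.4 z 89.9 | Fn -5.77 Ft 1.09 Fz 10.36
T 11.90 n 565.6 t 286.4 z 89.9 | Fn -5.35 Ft 0.21 Fz 10.53
T 11.95 n 565.6 t 286.4 z 90.0 | Fn -5.71 Ft 0.15 Fz 10.08
pics/w9.png near edge [-1.0000e-02 -4.9485e+01  2.3800e+02  5.4000e-02]
  seam [5.0000e-03 2.0656e+01 6.1000e+01 2.0000e-02]
  bs top [[-4.5000e-02  9.1299e+01  1.4200e+02  3.4000e-02]] bs bottom [[-4.8000e-02  9.1725e+01  9.0000e+01  2.4000e-02]]
```

View pics/s9.png

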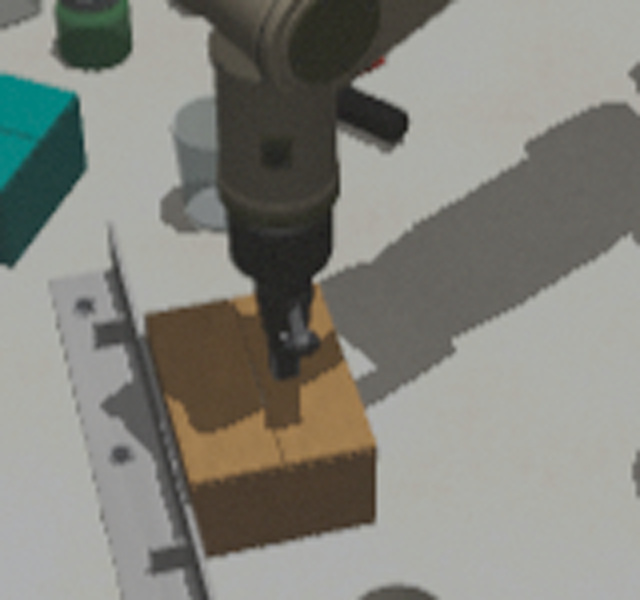

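View pics/t9.png

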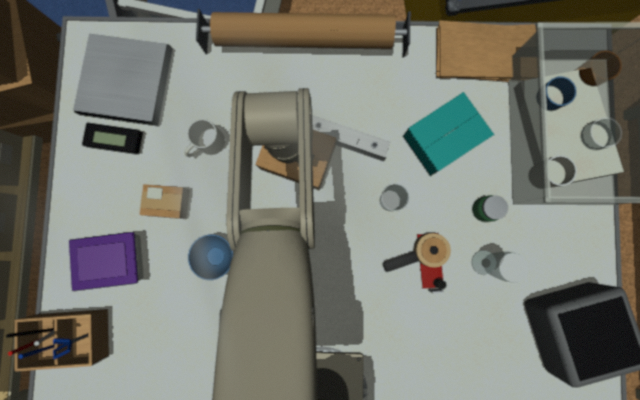

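View pics/w9.png

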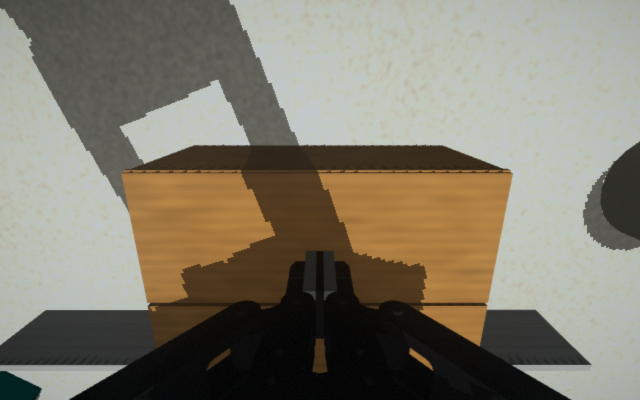

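The scene view shows the carton against the backstop along its whole far side (210–250, 230–285 in the uncropped picture). The flap is flat, and the bystanders are where they were. The forces are steady at about 10.4 N down and 5.6 N forward, so I'll hand in.

```bash
python3 -c "
from h import *
st();print(ctrl.hand_in())"
```

```text
T 11.95 n 565.6 t 286.4 z 90.0 | Fn -5.71 Ft 0.15 Fz 10.08
the job is handed in; nothing more can be done
None
```

I folded the flap shut with the closed fingertips and dragged the carton about 55 mm onto the backstop by pressing on the shut flap. After a brief harder press to seat it (about 19 N down), I handed in at 12 s while still holding the diagonal push.

**Hold:** The last readings were steady at about 10.4 N down and 5.6 N towards the backstop. The fingertip was level with the shut flap, at z = 90 mm.

**Contact:** The carton and backstop were parallel to within 0.05° in the wrist camera. The carton stopped while the fingertip slid on by 1.2 mm, so it is against the backstop. The picture geometry still shows an apparent gap of about 1 mm, which is within the 2 mm calibration error.

**Bystanders:** None of those visible in the last pictures had moved.

**Not checked:** I could not measure the force on the backstop itself. Friction under the carton may take part of the 5.6 N, so the force there could be lower than at the wrist.

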